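# Press the glued bridle plate inside a kite frame

### The job

Take the pressing stick, the one with the square handle, out of the tool rack and bring its foot down through the opening between the upper spars of the kite frame, without touching the frame, onto the glued round plate on the jig's leaning spring pad. Press the middle of the plate's marked ring with the stick square to the plate (leaning as it leans), lightly, with about 5 N, which sinks the plate half its travel. Finish while still holding the stick pressed there for the glue to grab, and leave the other things where they are.

Things in the scene. Friction and masses are not known exactly. Their poses are not given: they have to be found in the camera images.
- stick_grip (a point): Middle of the pressing stick's handle: a loose wooden tool 150 mm long, about 100 g, upright in one of the rack's three holes (2 mm play). The handle is a square bar 26 x 26 mm, 65 mm long, at the top; this point is on its axis, 117.5 mm above the foot's end, 32.5 mm below the top. z runs up the stick, x and y are square to the handle's flat sides.
- stick_foot (a point): Centre of the flat lower end of the pressing stick, on its axis. The lower part is a round bar 18 mm in diameter and 85 mm long. z runs up the stick.
- spot (a point): Centre of the bridle plate's top face, in a marked ring 23 mm across. Plate: bamboo disc 46 mm wide, 6 mm thick, on a spring plunger in an aluminium sleeve. z points out of the face; it leans 20 degrees from vertical towards the robot's side of the jig. y is level. At rest about 75 mm above the work surface. It sinks straight along -z, 600 N/m (5 N: about 8 mm), stop at 16 mm.
- pad: The moving plate with its plunger, the thing that is pressed. Same origin and axes as spot.
- opening (a point): Centre of the opening in the kite frame's upper layer, 120 mm above the work surface: 132 mm long (x) and 56 mm wide (y) clear, between round spars 7 to 8 mm thick (tops 124 mm up; leaning spars end 132 mm up at its corners). The plate is right under it, about 45 mm lower. x points away from the robot, z up.
- frame: The bamboo kite frame, fixed in the jig: two upper spars along x at y = +-32 mm, 270 mm long, two cross spars at x = -75 and +65 mm, and two lower spars. Origin on the work surface under the jig's middle, x away from the robot, z up. Not to be touched.
- rack: Fixed wooden tool rack 210 x 60 mm, 45 mm high, with three holes 35 mm deep and 70 mm apart in a row along its x. Origin at the centre of its underside, x along the row. The other two tools in it have round handles; which tool is in which hole varies.
- awl: Round-handled tool with a fat pear-shaped grip up to 40 mm thick, 135 mm long, in the rack, not wanted. Origin at its foot.
- creaser: Round-handled tool with a slim plain grip 20 mm thick, 150 mm long, in the rack, not wanted. Origin at its foot.
- spool: Small wooden spool, 44 mm in diameter, 42 mm high, standing beyond the jig. Origin at its underside. A bystander.
- mallet: Hammer lying on the right, a bystander.
- wedge: Wooden block 90 x 45 x 30 mm on the right, a bystander. Origin at its underside.
- brushcup: Ceramic cup, 72 mm in diameter, 90 mm high, on the left, a bystander. Origin at its underside.
Things that resemble listed ones, but are neither listed nor needed, are in the scene too. What is shaped like the rack but red is not meant.

How it is judged:
By the outcome, as a careful person would: the job done as asked, in the order asked, and still so for the second after the job is handed in, while the arm keeps its last pose, push and grip.
It also fails if it takes over 40 s, if anything falls off the work surface, if the arm or the gripper's body presses on something with over 40 N, if the wrist force passes 120 N, or if a joint passes its speed limit or range.

### The arm

A 6-joint arm with a two-finger parallel gripper is mounted at the origin on the work surface. World frame = base frame: x ahead of the robot, y to its left, z up, the work surface at z = 0. Lengths are in mm, angles in degrees, forces in N, time in s.
With the tool pointing down it reaches from about 350 to 850 mm from the base axis. Payload 8.1 kg.
Tool frame: the origin (TCP) lies at the very end of the fingers, on their centre line; the grasp point (between the pads) lies 19 mm behind it; z points along the fingers, y is the line along which they close (so a half turn about z gives the same grasp; the last joint's range is limited). The gripper opens to 85 mm and grips with 20 to 120 N. Pads are 22 mm wide; open, the fingers measure 114 mm over their backs; the gripper's body (76 mm by 85 mm) begins 54 mm behind the grasp point. The pads swing forward as they close: fully open they stand 13 mm farther back than shut.
Start: joints at [-79.951, 7.471, 85.268, -0, 87.261, -4.893], TCP at [154.732, -579.71, 231.292] pointing down, gripper open.
Joint ranges: [-169.43, 169.43], [-51.17, 129.36], [1.28, 143.12], [-76.62, 256.62], [0, 156.53], [-152.29, 152.29]. Speed limits (degrees/s): [136.94, 136.94, 159.86, 180, 180, 180].

### API

Orientations are given as [roll, pitch, yaw] about the fixed x, y, z axes, in that order (R = Rz(yaw) Ry(pitch) Rx(roll)).
In Python, from bench import sense, eyes, job, models gives the robot as it stands. The module is installed in compiled form; this text tells all that it offers.
- The arm moves only by the tool apply_moves, never from a script. Its argument "rows" is a list of rows, each a list of 6 numbers: the shift along the tool's x, y, z in mm, then the turn, a rotation vector about the tool's x, y, z in rad. In form: [[dx, dy, dz, rx, ry, rz], ...]. A call has exactly 5 rows; each row shifts and turns the commanded pose from where the row before left it, along the tool's axes as they then stand; what a row does not reach is not made up. A row lasts 1/8 s, in which the tool goes at most 62.5 mm and 10.7 degrees, less where a joint would pass 70% of its speed; a pose out of reach is approached as far as the arm can. A call is refused whole if a number of a shift passes 62.5 or a number of a turn 0.188, either way. A call with a gripper value outside its range is refused whole. "fingers" is the finger opening in mm, from 0 to 85.4, set as the call begins (left out, the last holds). The fingers move at their own pace and stop on an object; "grip_force" is the grip in N (left out, the last holds). Time passes only in rows, so rows that do not move let the fingers close, or fill a call up. It gives the time, the measured TCP pose, the force, the opening and the grip force at its end, in the units of the state.
- sense(): the state, without advancing time (a new reading comes with each control period).
- eyes.snapshot(name): name is "scene" or "top" or "wrist"; returns (picture, depth): 384x512x3 uint8, red, green, blue; 384x512 float32, mm along the optical axis (not along the pixel's ray), 0 where there is no reading.
- eyes.get_calibration(name): a dict with "intrinsics" (3x3 intrinsics, pixels), "D" ([k1, k2, p1, p2, k3] as OpenCV has them; the pictures are not rectified), "R" (3x3) and "t" (3): a world point X has camera coordinates R X + t; the wrist camera has in their place "mount" (4x4, takes a point from camera to tool coordinates, whose origin is the TCP and whose axes are the flange's). Camera axes: x right, y down, z forward; pixel columns grow to the right and rows downward; lengths in mm; the calibration is good to about 2 mm. A picture is of the moment at which its call begins: read the wrist's pose just before it. get_calibration takes no time and is no camera call.
- job.hand_in(): hands the job in; it is judged then, once.
Trained networks look in the newest picture that a camera, given by its name, has taken for a name from the list of things; names that differ only in an ending like _2 or _b are one class to them, and where a whole thing is asked for, a point or a joint stands for the part that bears it (a point fixed in the world has none). Each returns a list of dicts, best first, with "confidence" (0 to 1); they miss things now and then, are a little off and sometimes report something else, mostly with a low value. They report only what shows in the picture. A call takes as long as a camera call. They do not tell look-alikes from the thing itself.
- models.boxes_of(name, camera): "xyz" ([x, y, z] in mm, in world coordinates, good to about 4 mm: the middle of the surface that is visible of it).
- models.cut_out(name, camera): "pixels" (384x512 bool, what is visible of it).
- models.place_of(name, camera): "xyz" ([x, y, z] in mm, in world coordinates, good to about 4 mm: a listed point, or the origin of a listed thing).
The state is a dict: "time": time; "joint_pos": joint angles; "qd": joint speeds; "joint_efforts": joint torques, N m; "tool_pos": TCP position; "tcp_rot": TCP orientation; "ft_force": force on the tool from outside, world axes, zero at the start; "wrist_torque": the same for the moment, N m; "finger_gap": finger opening in mm; "grip_force": force on a finger pad.
Only numpy, scipy, OpenCV 4.12 (cv2) and the standard library are available. Lean on these libraries where they do the work, as an engineer would, in place of code of your own. Each camera call takes 0.05 s, during which the arm holds its last target. There are 200 camera calls.

## Working session

There is one attempt and no reset: what is moved stays moved. The work goes in short steps, Python scripts to look and compute and a tool call to move; the robot and the scene stay as the last step left them, time stands still between calls to the robot, and variables do not carry over. Pictures are saved under pics/ and viewed, at most 10 in all, crops included, and the job is handed in when it is done.

Besides the shell and the picture viewer there is one more tool, called after "Request:" as name(argument=value, ...), one argument or row to a line, values as JSON. apply_moves: Moves the arm, as the interface text tells. Its arguments: {"type":"object","properties":{"rows":{"type":"array"},"fingers":{"type":"number"},"grip_force":{"type":"number"}},"required":["rows"]}

```bash
mkdir -p pics; cat > h.py <<'E'
import numpy as np, cv2
from scipy.spatial.transform import Rotation as Ro
from bench import sense, eyes, job, models
np.set_printoptions(precision=2,suppress=True)
def Rt(s): return Ro.from_euler('xyz',s["tcp_rot"],degrees=True).as_matrix()
def cloud(name):
    s=sense(); p,d=eyes.snapshot(name); c=eyes.get_calibration(name)
    K=np.array(c["intrinsics"]);D=np.array(c["D"],float)
    v,u=np.mgrid[:384,:512]
    q=cv2.undistortPoints(np.stack([u,v],-1).reshape(-1,1,2).astype(float),K,D).reshape(384,512,2)
    X=np.dstack([q,np.ones((384,512))])*d[...,None]
    if "mount" in c:
        M=np.array(c["mount"]);X=X@M[:3,:3].T+M[:3,3];W=X@Rt(s).T+np.array(s["tool_pos"])
    else: W=(X-np.array(c["t"]))@np.array(c["R"])
    W[d==0]=np.nan
    return p,W
def save(p,n): cv2.imwrite('pics/'+n,p[...,::-1])
E
python3 - <<'E'
from h import *
s=sense();print(s)
for cam in("scene","top"):
    p,W=cloud(cam);np.save(cam+'.npy',W);save(p,cam+'.png')
    for n in("stick_grip","spot","opening","frame","rack","awl","creaser"):
        print(cam,n,[(np.array(r["xyz"]).round(1),round(r["confidence"],2)) for r in models.place_of(n,cam)][:4])
a=cv2.imread('pics/scene.png');b=cv2.imread('pics/top.png')
cv2.imwrite('pics/both.png',cv2.resize(np.hstack([a,b]),(800,300)))
E
```

```text
{'time': 0.0, 'joint_pos': array([-79.95,   7.51,  85.33,  -0.  ,  87.26,  -4.89]), 'qd': array([-0.07,  0.03, -0.05, -0.05,  0.12,  0.01]), 'joint_efforts': array([ -0.  , -56.94, -50.05,  -0.  ,   0.02,  -0.  ]), 'tool_pos': array([ 154.62, -579.19,  230.27]), 'tcp_rot': array([-179.9 ,   -0.01,   14.94]), 'ft_force': array([-0.56,  0.07, -0.5 ]), 'wrist_torque': array([0.01, 0.04, 0.04]), 'grip_force': 0.0, 'finger_gap': 85.67322237862847}
scene stick_grip [(array([611.4, 175.6, 127.3]), 0.7)]
scene spot [(array([ 519.8, -165.7,   72.2]), 0.61)]
scene opening [(array([ 520.8, -170.9,  122.5]), 0.59)]
scene frame [(array([ 522.1, -172.1,   -1.3]), 0.67)]
scene rack [(array([281.3, 273. ,   0.4]), 0.83), (array([546. , 178.9,  -0.1]), 0.77), (array([605.9, 358.1,   0.6]), 0.69), (array([ 491.6, -533.7,    0. ]), 0.16)]
scene awl [(array([548.4, 183.4,   6.7]), 0.73)]
scene creaser [(array([478.2, 183.9,   5.9]), 0.54), (array([ 522.1, -163.7,   72.1]), 0.41)]
top stick_grip [(array([617.2, 176.5, 129.8]), 0.67)]
top spot [(array([ 520.8, -169.7,   75.5]), 0.42)]
top opening [(array([ 515.5, -170.9,  118.3]), 0.67)]
top frame [(array([ 523.1, -169.8,    4.1]), 0.82)]
top rack [(array([547. , 181.5,   3.7]), 0.94), (array([605.9, 358.6,  -0.9]), 0.72), (array([283.3, 272.7,   1. ]), 0.56)]
top awl [(array([547.8, 182.1,  10.8]), 0.45)]
top creaser [(array([477.2, 185.8,  10.5]), 0.59)]
```

View pics/scene.png

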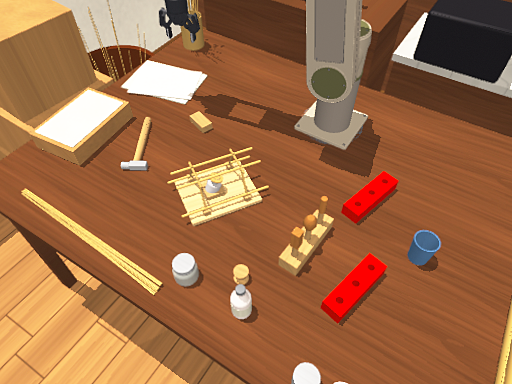

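View pics/top.png

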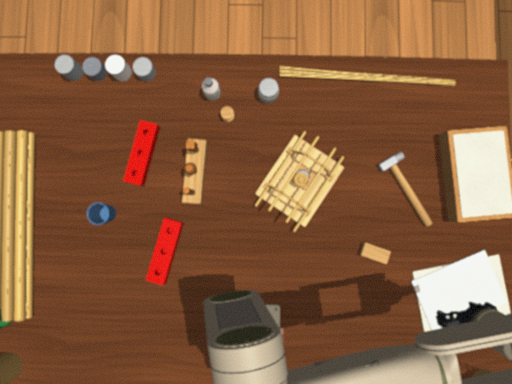

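The scene view shows the wooden rack at about (307,242), with the square-handled stick in its far hole at (297,233). The kite jig is at (217,187), with the plate at (214,184). The two red racks are decoys. In the top view the stick is at (190,147) and the jig, which is yawed, at (302,178).

```bash
python3 - <<'E'
from h import *
c=eyes.get_calibration("wrist");print(np.array(c["mount"]),c["intrinsics"])
W=np.load('top.npy');P=W.reshape(-1,3);P=P[~np.isnan(P[:,0])]
def sel(c,r,z0,z1):
    m=(np.hypot(P[:,0]-c[0],P[:,1]-c[1])<r)&(P[:,2]>z0)&(P[:,2]<z1);return P[m]
q=sel((547,181),125,38,50);print(len(q),cv2.minAreaRect(q[:,:2].astype(np.float32)))
q=sel((615,176),28,145,175);print('stick top',len(q),q.mean(0) if len(q) else 0,cv2.minAreaRect(q[:,:2].astype(np.float32)) if len(q) else 0)
q=sel((522,-170),180,108,140);print(len(q),cv2.minAreaRect(q[:,:2].astype(np.float32)))
E
```

```text
[[  -0.     -0.96   -0.29   73.75]
 [   1.     -0.     -0.     -0.72]
 [   0.     -0.29    0.96 -141.69]
 [   0.      0.      0.      1.  ]] [[295.67   0.   248.88]
 [  0.   295.67 194.8 ]
 [  0.     0.     1.  ]]
837 ((543.7539672851562, 180.51292419433594), (61.625404357910156, 207.43138122558594), 86.2495346069336)
stick top 80 [611.05 175.37 158.69] ((611.8694458007812, 175.53697204589844), (25.959245681762695, 26.55841636657715), 86.0471420288086)
594 ((517.0234375, -166.726318359375), (115.65115356445312, 273.0214538574219), 57.55717086791992)
```

```bash
cat >> h.py <<'E'
def rows(pos,R,n,start=None):
    """print rows from the present commanded pose (p,R) to the target"""
    if start is None: s=sense();start=(np.array(s["tool_pos"]),Rt(s))
    p0,R0=start; w=Ro.from_matrix(R0.T@R).as_rotvec(); d=(np.array(pos)-p0)/n
    print('n',n,'turn deg/row',np.degrees(np.linalg.norm(w)/n).round(2),'mm/row',np.linalg.norm(d).round(1))
    for i in range(n):
        Ri=R0@Ro.from_rotvec(w*i/n).as_matrix()
        print(np.r_[(Ri.T@d).round(1),(w/n).round(4)].tolist())
def down(yaw): return (Ro.from_euler('z',yaw,degrees=True)*Ro.from_euler('x',180,degrees=True)).as_matrix()
E
python3 -c "
from h import *
rows([535,-170,230],down(-3.8),10,(np.array([154.732,-579.71,231.292]),down(15)))"
```

```text
n 10 turn deg/row 1.88 mm/row 55.9
[47.3, -29.7, 0.1, 0.0, -0.0, 0.0328]
[46.3, -31.3, 0.1, 0.0, -0.0, 0.0328]
[45.3, -32.8, 0.1, 0.0, -0.0, 0.0328]
[44.2, -34.2, 0.1, 0.0, -0.0, 0.0328]
[43.0, -35.7, 0.1, 0.0, -0.0, 0.0328]
[41.8, -37.1, 0.1, 0.0, -0.0, 0.0328]
[40.6, -38.4, 0.1, 0.0, -0.0, 0.0328]
[39.3, -39.7, 0.1, 0.0, -0.0, 0.0328]
[38.0, -41.0, 0.1, 0.0, -0.0, 0.0328]
[36.6, -42.2, 0.1, 0.0, -0.0, 0.0328]
```

Request:
apply_moves(
  rows=[
    [47,-30,0,0,0,0.033],
    [46,-31,0,0,0,0.033],
    [45,-33,0,0,0,0.033],
    [44,-34,0,0,0,0.033],
    [43,-36,0,0,0,0.033],
  ],
)

```text
time: 1.42
tool_pos: [345.0, -373.7, 231.5]
tcp_rot: [180.0, -0.0, 5.4]
ft_force: [0.4, -0.6, -0.7]
finger_gap: 85.1
grip_force: 0.0
```

Request:
apply_moves(
  rows=[
    [42,-37,0,0,0,0.033],
    [41,-38,0,0,0,0.033],
    [39,-40,0,0,0,0.033],
    [38,-41,0,0,0,0.033],
    [37,-42,0,0,0,0.033],
  ],
)

```text
time: 2.05
tool_pos: [536.3, -169.5, 231.6]
tcp_rot: [180.0, -0.0, -4.0]
ft_force: [1.0, -0.9, -0.4]
finger_gap: 85.1
grip_force: 0.0
```

```bash
python3 - <<'E'
from h import *
s=sense();print(s["time"],s["tool_pos"],s["tcp_rot"],s["qd"])
p,W=cloud("wrist");save(p,"w1.png");np.save('w1.npy',W);np.save('w1p.npy',p)
for n in("spot","opening","frame"):
    print(n,[(np.array(r["xyz"]).round(1),round(r["confidence"],2)) for r in models.place_of(n,"wrist")][:3])
m=models.cut_out("pad","wrist");print([(r["confidence"],r["pixels"].sum()) for r in m])
if m:
    q=W[m[0]["pixels"]];np.save('padm.npy',m[0]["pixels"]);q=q[~np.isnan(q[:,0])];print(q.min(0),q.max(0),np.median(q,0))
E
```

```text
2.05 [ 536.31 -169.54  231.56] [179.98  -0.03  -4.02] [ 44.3   27.86 -27.96  -0.12  -0.19  59.11]
spot [(array([ 521.8, -166. ,   78. ]), 0.72)]
opening []
frame []
[(0.7, np.int64(1276))]
[ 500.45 -189.96   49.52] [ 544.63 -145.1    82.22] [ 524.38 -167.86   74.44]
```

View pics/w1.png

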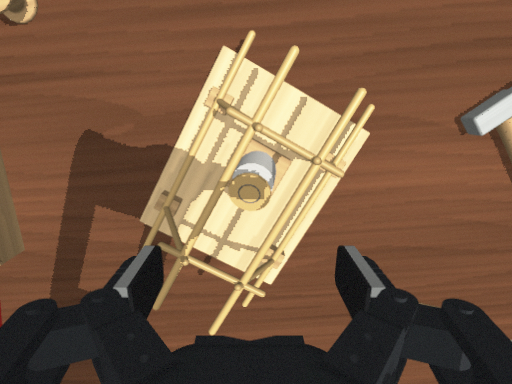

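The wrist view shows the bamboo plate at (250,190), with its ring at about (249,193). It sits between the two upper spars, with cross spars at (285,140) and (212,272). The arm was still settling, so I'll measure again now that it's at rest.

```bash
python3 - <<'E'
from h import *
s=sense();print(s["time"],s["tool_pos"],s["tcp_rot"],abs(s["qd"]).max())
p,W=cloud("wrist");np.save('w2.npy',W)
r=models.place_of("spot","wrist");print(r[0]["xyz"] if r else 0)
m=models.cut_out("pad","wrist")[0]["pixels"];m=m&~np.isnan(W[...,0])
q=W[m]; q=q[q[:,2]>60]
rng=np.random.default_rng(0);best=0
for _ in range(500):
    a=q[rng.choice(len(q),3,False)];n=np.cross(a[1]-a[0],a[2]-a[0]);L=np.linalg.norm(n)
    if L<50: continue
    n/=L;i=abs((q-a[0])@n)<1.5
    if i.sum()>best:best=i.sum();bi=i
q=q[bi];c=q.mean(0);n=np.linalg.svd(q-c)[2][2];n*=np.sign(n[2])
print('plane',len(q),c,n,'tilt',np.degrees(np.arccos(n[2])),'dir',np.degrees(np.arctan2(n[1],n[0])))
e1=np.cross([0,0,1],n);e1/=np.linalg.norm(e1);e2=np.cross(n,e1)
uv=np.c_[(q-c)@e1,(q-c)@e2].astype(np.float32);(cx,cy),r=cv2.minEnclosingCircle(uv);print('disc centre',c+cx*e1+cy*e2,r, uv.min(0),uv.max(0))
# frame spars
P=W.reshape(-1,3);P=P[~np.isnan(P[:,0])]
k=(np.hypot(P[:,0]-520,P[:,1]+170)<170)&(P[:,2]>112)&(P[:,2]<135);q=P[k]
for yaw in np.arange(-36,-27,1.):
    y=np.radians(yaw);v=-(q[:,0]-521)*np.sin(y)+(q[:,1]+168)*np.cos(y)
    h,b=np.histogram(v,bins=np.arange(-60,61,2));print(yaw,np.sort(h)[-4:].sum(),b[np.sort(np.argsort(h)[-6:])]+1)
E
python3 - <<'E'
import cv2
a=cv2.imread('pics/w1.png')[150:230,205:295];cv2.imwrite('pics/w1c.png',cv2.resize(a,None,fx=6,fy=6,interpolation=cv2.INTER_CUBIC))
E
```

```text
2.3 [ 534.99 -171.06  231.12] [179.98   0.03  -3.9 ] 1.6780061810848979
[518.4, -164.8, 75.4]
plane 1191 [ 523.03 -167.68   74.03] [-0.29  0.19  0.94] tilt 20.119695705695545 dir 147.35444147550194
disc centre [ 521.76 -167.48   73.6 ] 23.18233871459961 [-22.04 -24.14] [22.95 21.88]
-36.0 1701 [-29 -27 -25  33  35  37]
-35.0 2086 [-31 -29 -27  33  35  37]
-34.0 2469 [-31 -29 -27  31  33  35]
-33.0 2731 [-33 -31 -29  31  33  35]
-32.0 2650 [-33 -31 -29  31  33  35]
-31.0 2152 [-33 -31 -29  31  33  35]
-30.0 1650 [-33 -29  29  31  33  35]
-29.0 1330 [-35  27  29  31  33  35]
-28.0 1115 [-31  25  27  29  31  33]
```

View pics/w1c.png

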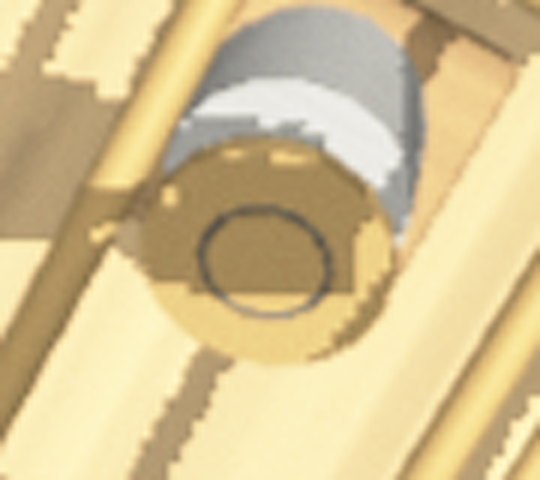

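The crop shows the marked ring centred at crop (265,262), which is full-picture pixel (249,194).

```bash
python3 - <<'E'
from h import *
W=np.load('w1.npy');print('ring w1',np.nanmean(W[192:196,247:252].reshape(-1,3),0), 'disc w1 median',np.nanmedian(W[np.load('padm.npy')],0))
rows([612,175.5,225],down(-3.8),10,(np.array([535,-171,231]),down(-3.8)))
E
```

```text
ring w1 [ 521.35 -167.74   73.47] disc w1 median [ 524.38 -167.86   74.44]
n 10 turn deg/row 0.0 mm/row 35.5
[5.4, -35.1, 0.6, 0.0, 0.0, 0.0]
[5.4, -35.1, 0.6, 0.0, 0.0, 0.0]
[5.4, -35.1, 0.6, 0.0, 0.0, 0.0]
[5.4, -35.1, 0.6, 0.0, 0.0, 0.0]
[5.4, -35.1, 0.6, 0.0, 0.0, 0.0]
[5.4, -35.1, 0.6, 0.0, 0.0, 0.0]
[5.4, -35.1, 0.6, 0.0, 0.0, 0.0]
[5.4, -35.1, 0.6, 0.0, 0.0, 0.0]
[5.4, -35.1, 0.6, 0.0, 0.0, 0.0]
[5.4, -35.1, 0.6, 0.0, 0.0, 0.0]
```

Request:
apply_moves(
  rows=[
    [5,-35,1,0,0,0],
    [5,-35,1,0,0,0],
    [5,-35,1,0,0,0],
    [5,-35,1,0,0,0],
    [5,-35,1,0,0,0],
  ],
)

```text
time: 3.08
tool_pos: [572.2, 1.5, 226.5]
tcp_rot: [180.0, -0.0, -4.1]
ft_force: [0.3, 0.0, 0.3]
finger_gap: 85.5
grip_force: 0.0
```

Request:
apply_moves(
  rows=[
    [5,-35,0,0,0,0],
    [5,-35,0,0,0,0],
    [5,-35,0,0,0,0],
    [5,-35,0,0,0,0],
    [5,-35,0,0,0,0],
  ],
)

```text
time: 3.7
tool_pos: [609.6, 174.2, 226.6]
tcp_rot: [180.0, -0.0, -4.1]
ft_force: [0.1, -0.4, -0.1]
finger_gap: 85.3
grip_force: 0.0
```

Request:
apply_moves(
  rows=[
    [0,0,0,0,0,0],
    [0,0,0,0,0,0],
    [0,0,0,0,0,0],
    [0,0,0,0,0,0],
    [0,0,0,0,0,0],
  ],
)

```text
time: 4.32
tool_pos: [609.3, 174.1, 226.4]
tcp_rot: [180.0, -0.0, -4.0]
ft_force: [-0.4, -0.0, -0.1]
finger_gap: 85.7
grip_force: 0.0
```

```bash
python3 - <<'E'
from h import *
s=sense();print(s["time"],s["tool_pos"],s["tcp_rot"],abs(s["qd"]).max())
p,W=cloud("wrist");save(p,"w3.png");np.save('w3.npy',W)
for n in("stick_grip","awl"): print(n,[(np.array(r["xyz"]).round(1),round(r["confidence"],2)) for r in models.place_of(n,"wrist")][:3])
P=W.reshape(-1,3);P=P[~np.isnan(P[:,0])]
k=(np.hypot(P[:,0]-612,P[:,1]-175.5)<30)&(P[:,2]>150)&(P[:,2]<175);q=P[k]
print(len(q),np.median(q[:,2]),cv2.minAreaRect(q[abs(q[:,2]-np.median(q[:,2]))<4][:,:2].astype(np.float32)))
E
```

```text
4.325 [609.27 174.08 226.4 ] [180.    -0.01  -4.01] 0.4177892633627968
stick_grip [(array([615.1, 173.8, 128.6]), 0.7)]
awl [(array([544.9, 181.7,  12.6]), 0.89)]
1195 158.75376530005045 ((616.5267333984375, 176.900390625), (26.0090274810791, 25.655052185058594), 86.57255554199219)
```

View pics/w3.png

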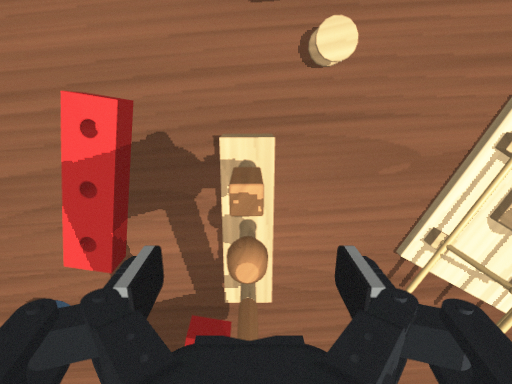

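The wrist view shows the square stick's top at (247,203) and the awl pear behind it at (247,260). The opened fingers straddle the row, so the way down is clear.

Request:
apply_moves(
  rows=[
    [6,-3,5,0,0,0],
    [0,0,15,0,0,0],
    [0,0,18,0,0,0],
    [0,0,18,0,0,0],
    [0,0,18,0,0,0],
  ],
)

```text
time: 5.1
tool_pos: [614.9, 177.1, 150.3]
tcp_rot: [180.0, 0.1, -4.0]
ft_force: [-0.8, 0.3, 0.3]
finger_gap: 85.5
grip_force: 0.0
```

Request:
apply_moves(
  rows=[
    [0,0,18,0,0,0],
    [0,0,14,0,0,0],
    [0,0,7,0,0,0],
    [0,0,0,0,0,0],
    [0,0,0,0,0,0],
  ],
)

```text
time: 5.72
tool_pos: [616.0, 177.3, 114.2]
tcp_rot: [-180.0, -0.1, -4.0]
ft_force: [-0.3, 0.4, -0.1]
finger_gap: 85.2
grip_force: 0.0
```

Request:
apply_moves(
  rows=[
    [0,0,0,0,0,0],
    [0,0,0,0,0,0],
    [0,0,0,0,0,0],
    [0,0,0,0,0,0],
    [0,0,0,0,0,0],
  ],
  fingers=15,
  grip_force=70,
)

```text
time: 6.35
tool_pos: [615.7, 177.2, 113.6]
tcp_rot: [-180.0, -0.0, -4.0]
ft_force: [-0.4, -0.9, 2.1]
finger_gap: 25.2
grip_force: 68.6
```

Request:
apply_moves(
  rows=[
    [0,0,0,0,0,0],
    [0,0,0,0,0,0],
    [0,0,0,0,0,0],
    [0,0,0,0,0,0],
    [0,0,0,0,0,0],
  ],
)

```text
time: 6.98
tool_pos: [615.7, 177.2, 113.6]
tcp_rot: [-180.0, -0.0, -4.0]
ft_force: [0.1, -1.9, 4.7]
finger_gap: 25.4
grip_force: 68.9
```

Request:
apply_moves(
  rows=[
    [0,0,-6,0,0,0],
    [0,0,-12,0,0,0],
    [0,0,-16,0,0,0],
    [0,0,-16,0,0,0],
    [0,0,-20,0,0,0],
  ],
)

```text
time: 7.6
tool_pos: [615.3, 177.3, 184.7]
tcp_rot: [-180.0, 0.0, -4.0]
ft_force: [-0.6, 0.6, -1.3]
finger_gap: 25.0
grip_force: 68.7
```

Request:
apply_moves(
  rows=[
    [0,0,-24,0,0,0],
    [0,0,-26,0,0,0],
    [0,0,-26,0,0,0],
    [0,0,-10,0,0,0],
    [0,0,0,0,0,0],
  ],
)

```text
time: 8.22
tool_pos: [615.9, 177.3, 270.4]
tcp_rot: [-180.0, -0.1, -4.0]
ft_force: [0.4, 0.7, -0.4]
finger_gap: 25.5
grip_force: 68.7
```

```bash
python3 - <<'E'
from h import *
s=sense();print(s["time"],s["tool_pos"],s["tcp_rot"],abs(s["qd"]).max(),s["ft_force"],s["finger_gap"])
p,W=cloud("wrist");save(p,"w4.png");np.save('w4.npy',W)
T=(W-s["tool_pos"])@Rt(s); np.save('w4t.npy',T)
for n in("stick_foot","stick_grip"):
    for r in models.place_of(n,"wrist")[:2]: print(n,Rt(s).T@(np.array(r["xyz"])-s["tool_pos"]),r["confidence"])
q=T.reshape(-1,3);q=q[~np.isnan(q[:,0])];q=q[(abs(q[:,0])<25)&(abs(q[:,1])<25)&(q[:,2]<115)]
# visible surface of the bar, per depth slice: fit circle r=9 for the round bar
from scipy.optimize import least_squares
for z in range(-10,115,10):
    a=q[(q[:,2]>=z)&(q[:,2]<z+10)]
    if len(a)<15: print(z,len(a));continue
    f=least_squares(lambda c:np.hypot(a[:,0]-c[0],a[:,1]-c[1])-9,[0,0],loss='soft_l1').x
    print(z,len(a),'circ',f,'x',np.percentile(a[:,0],[5,95]),'y',np.percentile(a[:,1],[3,97]))
print('zmax',np.percentile(q[:,2],[95,99,100]))
E
```

```text
8.225 [615.86 177.32 270.42] [-179.97   -0.1    -3.96] 2.13927571151034 [ 0.35  0.66 -0.38] 25.487109596703377
stick_foot [ -1.81   4.89 102.12] 0.73
stick_grip [  2.82   2.12 -18.08] 0.57
-10 626 circ [ 6.92 -0.62] x [ 7.03 13.91] y [-22.94  22.02]
0 337 circ [ 6.42 -0.91] x [13.04 13.98] y [-12.77  11.15]
10 231 circ [ 6.45 -0.71] x [13.12 13.94] y [-12.54  11.27]
20 4
30 87 circ [ 0.35 -0.69] x [6.71 9.46] y [-6.61  5.07]
40 113 circ [ 0.38 -0.63] x [5.06 9.56] y [-8.17  6.69]
50 103 circ [ 0.34 -0.63] x [3.09 9.42] y [-8.7   7.53]
60 89 circ [ 0.34 -0.58] x [3.   9.47] y [-8.4  7.6]
70 83 circ [ 0.34 -0.51] x [3.77 9.53] y [-8.53  7.59]
80 70 circ [ 0.32 -0.51] x [3.87 9.5 ] y [-8.05  7.36]
90 64 circ [ 0.37 -0.46] x [2.08 9.52] y [-8.34  7.72]
100 17 circ [ 0.27 -0.34] x [4.09 9.28] y [-8.06  7.35]
110 0
zmax [  0.62  69.7  103.29]
```

View pics/w4.png

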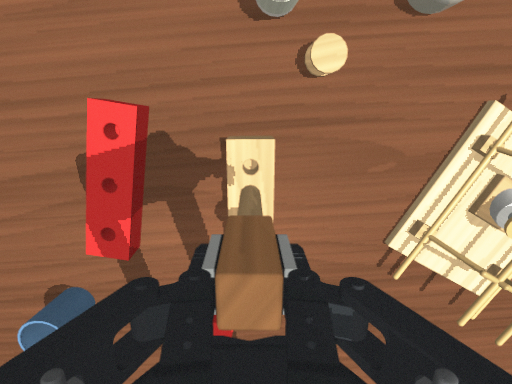

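The picture shows the stick held squarely between the pads, its hole at (250,165) now empty, and the other tools still in the rack. Its axis is at tool (0.35, -0.5) and the foot is 103.5 mm ahead of the TCP.

```bash
cat >> h.py <<'E'
SPOT=np.array([521.5,-167.6,73.6]);RP=Ro.from_euler('xyz',[180,-20,-32.6],degrees=True).as_matrix();N=-RP[:,2]
def tcp(h): return SPOT+h*N-RP@np.array([.35,-.5,103.5])
E
python3 -c "
from h import *
print(tcp(75),tcp(0))
rows(tcp(75),RP,10,(np.array([615.8,177.3,270.3]),down(-4)))"
```

```text
[ 469.52 -134.95  241.22] [ 491.13 -148.77  170.74]
n 10 turn deg/row 3.48 mm/row 34.6
[-12.4, 32.2, 2.9, -0.0087, 0.0342, 0.0494]
[-10.9, 32.7, 2.8, -0.0087, 0.0342, 0.0494]
[-9.4, 33.2, 2.7, -0.0087, 0.0342, 0.0494]
[-7.8, 33.6, 2.7, -0.0087, 0.0342, 0.0494]
[-6.2, 33.9, 2.8, -0.0087, 0.0342, 0.0494]
[-4.7, 34.2, 2.9, -0.0087, 0.0342, 0.0494]
[-3.1, 34.3, 3.1, -0.0087, 0.0342, 0.0494]
[-1.5, 34.4, 3.3, -0.0087, 0.0342, 0.0494]
[0.1, 34.4, 3.6, -0.0087, 0.0342, 0.0494]
[1.7, 34.3, 3.9, -0.0087, 0.0342, 0.0494]
```

Request:
apply_moves(
  rows=[
    [-12.4,32.2,2.9,-0.0087,0.0342,0.0494],
    [-10.9,32.7,2.8,-0.0087,0.0342,0.0494],
    [-9.4,33.2,2.7,-0.0087,0.0342,0.0494],
    [-7.8,33.6,2.7,-0.0087,0.0342,0.0494],
    [-6.2,33.9,2.8,-0.0087,0.0342,0.0494],
  ],
)

```text
time: 9.0
tool_pos: [541.3, 20.1, 253.3]
tcp_rot: [178.7, -10.0, -18.1]
ft_force: [-0.2, -0.4, -1.0]
finger_gap: 25.4
grip_force: 68.7
```

Request:
apply_moves(
  rows=[
    [-4.7,34.2,2.9,-0.0087,0.0342,0.0494],
    [-3.1,34.3,3.1,-0.0087,0.0342,0.0494],
    [-1.5,34.4,3.3,-0.0087,0.0342,0.0494],
    [0.1,34.4,3.6,-0.0087,0.0342,0.0494],
    [1.7,34.3,3.9,-0.0087,0.0342,0.0494],
  ],
)

```text
time: 9.62
tool_pos: [468.2, -135.7, 238.6]
tcp_rot: [180.0, -20.0, -32.6]
ft_force: [-0.2, 0.4, -0.2]
finger_gap: 25.1
grip_force: 68.7
```

Request:
apply_moves(
  rows=[
    [0,0,0,0,0,0],
    [0,0,0,0,0,0],
    [0,0,0,0,0,0],
    [0,0,0,0,0,0],
    [0,0,0,0,0,0],
  ],
)

```text
time: 10.25
tool_pos: [469.6, -134.6, 240.1]
tcp_rot: [-180.0, -20.0, -32.5]
ft_force: [0.6, -0.8, -0.8]
finger_gap: 25.3
grip_force: 68.9
```

```bash
python3 - <<'E'
from h import *
from scipy.optimize import least_squares
s=sense();p0=np.array(s["tool_pos"]);R=Rt(s);print(s["time"],p0,s["tcp_rot"],abs(s["qd"]).max(),s["ft_force"])
p,W=cloud("wrist");save(p,"w5.png");T=(W-p0)@R;np.save('w5t.npy',T)
q=T.reshape(-1,3);q=q[~np.isnan(q[:,0])]
b=q[(abs(q[:,0])<25)&(abs(q[:,1])<25)&(q[:,2]>30)&(q[:,2]<115)]
for z in(40,80):
    a=b[(b[:,2]>z)&(b[:,2]<z+20)];print('bar',z,least_squares(lambda c:np.hypot(a[:,0]-c[0],a[:,1]-c[1])-9,[0,0],loss='soft_l1').x)
print('foot z',np.percentile(b[:,2],99.5))
d=q[(np.hypot(q[:,0],q[:,1])<40)&(abs(q[:,2]-178.5)<6)]
A=np.c_[d[:,:2],np.ones(len(d))];
for _ in range(4):
    k=np.linalg.lstsq(A,d[:,2],rcond=None)[0];m=abs(A@k-d[:,2])<1.5;A,d=A[m],d[m]
print('plate',len(d),'slopes deg',np.degrees(k[:2]),'z at axis',k[2],'ext',d.min(0),d.max(0),cv2.minEnclosingCircle(d[:,:2].astype(np.float32)))
E
```

```text
10.25 [ 469.63 -134.62  240.06] [-179.99  -19.99  -32.51] 0.24573826413866703 [ 0.63 -0.75 -0.77]
bar 40 [-0.35 -0.52]
bar 80 [-0.41 -0.4 ]
foot z 102.27329292962868
plate 1128 slopes deg [-0.11 -0.18] z at axis 177.28030859932892 ext [-17.65 -22.92 175.79] [ 24.1   21.48 178.77] ((1.3013050556182861, -0.4257124066352844), 22.813528060913086)
```

View pics/w5.png

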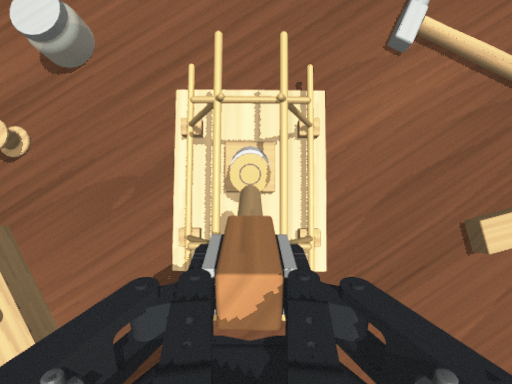

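The view along the stick shows the ring at (249,174), well clear between the upper spars (columns 217 and 284) with the cross spar above at row 99. The stick is in line with the plate. I'll check the ring's offset.

```bash
python3 - <<'E'
from h import *
T=np.load('w5t.npy');p=cv2.imread('pics/w5.png',0)
for r in range(160,190): print(r,p[r,236:264].tolist()) if r%2==0 else 0
print(T[174,249],T[172,249],T[176,249])
E
```

```text
160 [219, 222, 221, 221, 218, 219, 220, 219, 219, 220, 219, 221, 221, 219, 219, 220, 219, 221, 221, 220, 219, 219, 220, 220, 220, 210, 216, 221]
162 [221, 221, 219, 220, 220, 219, 221, 220, 221, 221, 221, 220, 220, 220, 220, 220, 219, 221, 221, 221, 218, 220, 221, 222, 220, 221, 221, 220]
164 [220, 220, 221, 220, 219, 219, 220, 218, 208, 198, 183, 159, 144, 154, 146, 148, 154, 167, 189, 214, 220, 220, 218, 220, 221, 220, 220, 220]
166 [218, 221, 220, 220, 220, 220, 199, 164, 134, 186, 218, 221, 219, 220, 219, 220, 221, 214, 206, 173, 153, 181, 214, 220, 220, 220, 219, 221]
168 [219, 220, 220, 218, 199, 153, 180, 213, 220, 220, 220, 219, 220, 219, 220, 220, 220, 222, 220, 220, 214, 173, 140, 199, 220, 220, 221, 220]
170 [218, 220, 219, 188, 141, 189, 217, 219, 219, 220, 219, 219, 219, 221, 219, 220, 220, 219, 221, 220, 220, 220, 212, 171, 201, 221, 220, 220]
172 [220, 220, 218, 182, 165, 205, 217, 220, 217, 217, 220, 221, 219, 218, 218, 218, 219, 219, 217, 218, 218, 220, 218, 176, 155, 206, 219, 218]
174 [220, 218, 219, 171, 198, 219, 219, 217, 218, 219, 218, 218, 218, 219, 220, 220, 
[... 443 characters left out ...]
, 218, 219, 219, 183, 165, 197, 217, 220, 218, 218]
182 [218, 219, 218, 217, 218, 215, 205, 164, 156, 194, 214, 219, 218, 217, 218, 218, 218, 219, 201, 160, 139, 189, 216, 219, 218, 220, 220, 218]
184 [218, 217, 219, 217, 219, 219, 218, 218, 214, 207, 183, 175, 158, 140, 144, 151, 145, 181, 204, 213, 217, 217, 219, 217, 218, 219, 217, 219]
186 [219, 218, 219, 219, 219, 219, 218, 218, 191, 150, 136, 132, 130, 134, 134, 139, 141, 145, 157, 177, 207, 217, 219, 220, 219, 218, 219, 219]
188 [188, 214, 219, 218, 219, 219, 192, 138, 115, 113, 116, 123, 127, 132, 136, 139, 136, 134, 133, 134, 140, 168, 206, 219, 220, 218, 218, 215]
[  0.46  -0.77 178.86] [  3.16  -0.76 176.91] [ -1.3   -0.77 176.68]
```

Request:
apply_moves(
  rows=[
    [1.2,0,2,0,0,0],
    [0,0,6,0,0,0],
    [0,0,8,0,0,0],
    [0,0,8,0,0,0],
    [0,0,8,0,0,0],
  ],
)

```text
time: 10.92
tool_pos: [479.6, -141.6, 209.6]
tcp_rot: [-180.0, -20.0, -32.6]
ft_force: [-0.3, 1.0, -1.7]
finger_gap: 25.6
grip_force: 68.9
```

Request:
apply_moves(
  rows=[
    [0,0,8,0,0,0],
    [0,0,8,0,0,0],
    [0,0,8,0,0,0],
    [0,0,8,0,0,0],
    [0,0,5,0,0,0],
  ],
)

```text
time: 11.55
tool_pos: [490.2, -148.4, 175.0]
tcp_rot: [-180.0, -20.0, -32.6]
ft_force: [0.4, 0.2, -0.9]
finger_gap: 25.3
grip_force: 68.9
```

Request:
apply_moves(
  rows=[
    [0,0,2,0,0,0],
    [0,0,0,0,0,0],
    [0,0,0,0,0,0],
    [0,0,0,0,0,0],
    [0,0,0,0,0,0],
  ],
)

```text
time: 12.18
tool_pos: [490.9, -148.7, 174.0]
tcp_rot: [-180.0, -20.0, -32.6]
ft_force: [0.1, -0.7, -0.6]
finger_gap: 25.3
grip_force: 68.9
```

```bash
cat > chk.py <<'E'
from h import *
F=[]
for i in range(8):
    s=sense();F.append(s["ft_force"]);eyes.snapshot("top")
s=sense();R=Rt(s);F=np.mean(F,0);p0=np.array(s["tool_pos"])
print(s["time"],p0,s["tcp_rot"],'F',F,'along n',F@N,'tool',R.T@F)
p,W=cloud("wrist");save(p,"w6.png");T=(W-p0)@R
from scipy.optimize import least_squares
q=T.reshape(-1,3);q=q[~np.isnan(q[:,0])]
b=q[(abs(q[:,0])<13)&(abs(q[:,1])<11)&(q[:,2]>35)&(q[:,2]<95)]
print('bar',least_squares(lambda c:np.hypot(b[:,0]-c[0],b[:,1]-c[1])-9,[0,0],loss='soft_l1').x)
d=q[(np.hypot(q[:,0],q[:,1])<35)&(np.hypot(q[:,0],q[:,1])>12)&(abs(q[:,2]-104)<6)]
A=np.c_[d[:,:2],np.ones(len(d))]
for _ in range(4):
    k=np.linalg.lstsq(A,d[:,2],rcond=None)[0];m=abs(A@k-d[:,2])<1.5;A,d=A[m],d[m]
print('plate',len(d),np.degrees(k[:2]),k[2],'ext',d.min(0),d.max(0))
E
python3 chk.py
```

```text
12.575 [ 490.82 -148.71  173.79] [-179.99  -20.01  -32.57] F [ 0.3  -0.1  -0.67] along n -0.7325815448036618 tool [ 0.07 -0.08  0.73]
bar [-0.36 -0.5 ]
plate 1125 [-0.02 -0.06] 106.32204917072549 ext [-18.78 -23.51 104.85] [ 22.22  21.27 107.8 ]
```

Request:
apply_moves(
  rows=[
    [0,0,2,0,0,0],
    [0,0,2,0,0,0],
    [0,0,2,0,0,0],
    [0,0,1,0,0,0],
    [0,0,0,0,0,0],
  ],
)

```text
time: 13.25
tool_pos: [493.0, -150.1, 167.4]
tcp_rot: [-180.0, -20.0, -32.6]
ft_force: [-0.8, -0.2, 1.9]
finger_gap: 25.3
grip_force: 69.3
```

```bash
python3 chk.py
```

```text
13.65 [ 492.94 -150.03  167.38] [-179.99  -20.03  -32.57] F [-0.74  0.25  2.15] along n 2.2774538104636726 tool [ 0.02  0.19 -2.28]
bar [-0.34 -0.5 ]
plate 1142 [-0.11 -0.14] 104.43028351055227 ext [-19.28 -23.43 102.93] [ 22.46  21.97 105.9 ]
```

Request:
apply_moves(
  rows=[
    [0,0,1,0,0,0],
    [0,0,1,0,0,0],
    [0,0,1,0,0,0],
    [0,0,0.4,0,0,0],
    [0,0,0,0,0,0],
  ],
)

```text
time: 14.32
tool_pos: [493.9, -150.7, 164.2]
tcp_rot: [-180.0, -20.0, -32.6]
ft_force: [-1.4, 1.2, 4.3]
finger_gap: 25.3
grip_force: 69.4
```

```bash
python3 chk.py
```

```text
14.725 [ 493.9  -150.65  164.13] [-179.99  -20.02  -32.56] F [-1.17  0.57  4.16] along n 4.345722187381788 tool [ 0.21  0.15 -4.35]
bar [-0.31 -0.5 ]
plate 1150 [-0.17 -0.09] 104.42383997190957 ext [-19.05 -23.35 103.01] [ 22.58  21.92 105.87]
```

View pics/w6.png

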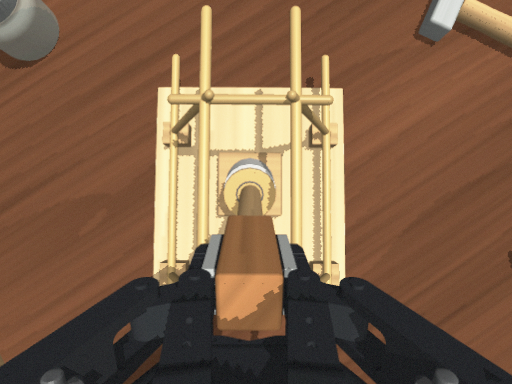

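The view shows the foot centred in the ring at (250,190), square to the plate and clear of all spars. The press is about 5.1 N once the stick's weight is allowed for, so I'm handing in.

```bash
python3 -c "
from bench import job
print(job.hand_in())"
```

```text
the job is handed in; nothing more can be done
None
```

The job is handed in with the square-handled stick held pressed on the middle of the plate's ring at about 5 N, square to the plate; I saw no contact with the frame, and the robot's clock stood at about 15 s of the 40 s allowed.

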